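# Swing the bench vise to the index and clamp it again

### The job

The small swivel vise on the bench has to stand at the angle marked by the metal index block on its degree ring. Slacken the clamp knob by its lever (anticlockwise seen from above), swing the vise head by its upright post until the pointer stands at the middle of the index block, then turn the lever clockwise until it pushes back with about 8 newtons at its end, so that the head is held but the screw is not overstrained. Do not force the head round while it is clamped, leave the jar, dish and vial beside the vise as they are, and let go of everything at the end.

Things in the scene. Friction and masses are not known exactly. Their poses are not given: they have to be found in the camera images.
- vise_base: Grey round casting screwed to the bench, 204 mm across and 20 mm high; it does not move. Origin on the swivel axis at bench level; z up. At its own +y side a bracket 40 mm wide rises to z 64 mm (from 46 to 128 mm out from the axis) and carries the clamp knob. On the opposite side from the bracket (-y) is the head's handle post, and on the -x side the degree ring.
- swivel_axis (a point): Point on the vertical axis about which the vise head swings, 33 mm above the bench; it is fixed.
- vise_head (a joint): Swing of the vise head in rad, growing anticlockwise seen from above, 0 when the head is square to the base, range -0.4 to 1.5. Starts between -0.2 and 0.2; the index lies at 0.6 to 1.2. With the clamp slack it turns against a friction of about 0.22 N m (2.3 N at the post) and stays where it is left; clamped, it holds about 2 N m.
- flange: The vise head that turns on the base: steel disc 142 mm across (z 21 to 33 mm) under a grey two-jaw vise holding a small vial (top at about 95 mm), with the handle post and the pointer. Origin on the swivel axis at bench level. The face under the clamp is not true: it falls away as the head swings from 0, by 0.8 mm at 0.6 rad and up to 2.9 mm at 1.2 rad, so the knob bites later there.
- handle_post (a point): Axis of the upright steel handle post of the head, 10 mm below its top. Post 16 mm diameter, from z 45 mm (top of the arm that carries it) to z 90 mm, 96 mm from the swivel axis. This point is at z 80 mm. Push it sideways or pinch it from above.
- pointer_tip (a point): Point of the dark pointer on the rim of the head's disc, 78 mm from the swivel axis, z 34 mm.
- angle_index: Bright aluminium index block clipped on the degree ring, 10 mm wide along the ring, 18 mm long radially (82 to 100 mm from the swivel axis), top at z 31 mm, with a dark line along its middle; it does not move. Origin on the swivel axis at bench level; its -x axis points along the block.
- index_mark (a point): Point on the middle line of the index block, 78 mm from the swivel axis (just inside the block's inner face, where the pointer tip must come), z 31 mm.
- knob_axis (a point): Point on the clamp knob's vertical axis at the height of the middle of its lever, z 86 mm, 58 mm from the swivel axis; fixed.
- lever_end (a point): Point on the middle line of the knob's lever, 80 mm from the knob's axis, z 86 mm. Straight black bar 12 mm wide and 14 mm high (z 79 to 93 mm), running from the hub (34 mm diameter, top at z 100 mm) to 96 mm from the axis, with free space under its outer part (bracket top at 64 mm). At the start it points away from the swivel axis, within 0.4 rad.
- clamp_knob (a joint): Turn of the clamp knob in rad, growing clockwise seen from above = tightening; stops at 0 (fully slack) and 1.6; 0.47 (clamped) at the start, slack below 0.36 there. Stiff thread: even slack it takes 0.33 N m (4 N at lever_end) to turn either way; a lever at rest may push back less. Once the shoe bites the torque rises by about 3 N m per rad; where the index lies it bites 0.1 to 0.5 rad later.
- clamp_shoe: Small steel shoe, 20 mm across, under the bracket, pressed down on the head's disc by the knob (6 mm per rad). 8 N at lever_end gives a shoe force of about 50 N if read while the lever turns and up to 90 N if read with it at rest. The screw stays where it is left; tightened past about 55 N it springs back a little, to about 50 N, when let go. Origin at the centre of its lower face.
- stain_jar: Small white jar, 60 mm diameter, 76 mm high, standing loose on the bench beside the vise; origin at the centre of its underside. Not to be moved.
- petri_dish: Flat covered dish, 57 mm diameter, 14 mm high, loose on the bench; origin at the centre of its underside. Not to be moved.
- tall_vial: Glass vial with black cap, 22 mm diameter, 96 mm high, standing loose on the bench; origin at the centre of its underside. Not to be moved.

How it is judged:
On the way, in this order (a step that is already met when the one before it is completed fails the run):
1. the clamp is slack: the shoe presses on the head's disc with less than 6 N (contact force between clamp_shoe and flange below 6 N), for 0.2 s.
2. with the clamp still slack (under 10 N), the pointer tip is within 5 mm of the index mark (horizontal distance between pointer_tip and index_mark below 0.005 m and contact force between clamp_shoe and flange below 10 N), for 0.2 s.
At the end, for the whole second after the job is handed in: The pointer tip is within 5 mm of the index mark (within the width of the index block), the clamp shoe presses on the disc with 30 to 125 N, and head and knob are at rest (horizontal distance between pointer_tip and index_mark below 0.005 m and contact force between clamp_shoe and flange between 30 and 125 N and velocity of joint vise_head between -0.03 and 0.03 rad/s and velocity of joint clamp_knob between -0.05 and 0.05 rad/s); the robot touches nothing.
It fails at once if the clamp screw is overstrained: shoe force over 125 N (more than about 10.5 N on the lever end point at rest, 13 N while it turns) (contact force between clamp_shoe and flange above 125 N).
It fails at once if the head is forced round while clamped: the shoe presses with more than 25 N while the pointer tip is more than 8 mm from where it started and more than 8 mm from the index mark (contact force between clamp_shoe and flange above 25 N and distance of pointer_tip from where it was at the start of the episode above 0.008 m and horizontal distance between pointer_tip and index_mark above 0.008 m).
It fails at once if the jar, dish or vial beside the vise is moved by more than 20 mm or tipped (distance of any of stain_jar, petri_dish, tall_vial from where it was at the start of the episode above 0.02 m or angle between any of stain_jar, tall_vial's own z axis and vertical above 0.5 rad).
It also fails if it takes over 72 s, if anything falls off the work surface, if the arm or the gripper's body presses on something with over 40 N, if the wrist force passes 120 N, or if a joint passes its speed limit or range.

### The arm

A 6-joint arm with a two-finger parallel gripper is mounted at the origin on a cart in front of the work surface, level with it; the furniture and walls round the work are solid. World frame = base frame: x ahead of the robot, y to its left, z up, the work surface at z = 0. Lengths are in m, angles in rad, forces in N, time in s.
With the tool pointing down it reaches from about 0.4 to 0.825 m from the base axis. Payload 7 kg.
Tool frame: the origin (TCP) lies on the centre line of the jaws, within the pads' length; the fingertips stand 19 mm ahead of it and the grasp point (between the pads) is the TCP (arm.tip_extent is the distance from the TCP to the fingertips, in m); x points along the fingers, y is the direction in which the jaws open and shut, and the axes are right-handed (so a half turn about x gives the same grasp; the last joint's range is limited). The gripper opens to 88 mm and grips with 3 to 60 N. Pads are 19 mm wide; open, the fingers measure 130 mm over their backs; the gripper's body (78 mm by 193 mm) begins 47 mm behind the grasp point.
Start: joints at [1.575, 0.359, 0.012, 0, -1.224, -0.288], TCP at [0.189, 0.648, 0.246] pointing down, gripper open.
Joint ranges: [-3.07, 3.07], [-1.43, 2.12], [-1.02, 1.25], [-3.03, 1.67], [-3.05, -0], [-3.03, 3.03]. Speed limits (rad/s): [2.39, 2.39, 3.01, 3.14, 3.14, 3.14].

### API

Orientations are given as a 3x3 rotation matrix whose columns are the frame's x, y, z axes.
In Python, from rig import arm gives the robot as it stands.
- The arm moves only by the tool arm_command, never from a script. Its argument "plan" is a list that holds one entry, the list of rows, each a list of 4 numbers: the shift along the tool's x, y, z normalised to -1 to 1, where 1 is 0.12 m, then the turn about the tool's x normalised to -1 to 1, where 1 is 90 degrees. A call has 1 to 20 rows; each row shifts and turns the commanded pose from where the row before left it, along the tool's axes as they then stand; what a row does not reach is not made up. A row lasts 1/10 s, in which the tool goes at most 50 mm and 8.59 degrees, less where a joint would pass 70% of its speed; a pose out of reach is approached as far as the arm can. A call with a number of a shift or a turn outside -1 to 1 is refused whole. A call with a gripper value outside its range is refused whole. "jaw" is the gripper's target within -1 to 1 (shut at 1, half-way at 0, fully open at -1), set as the call begins (left out, the last holds). The fingers move at their own pace and stop on an object; "newtons" is the grip in N (left out, the last holds). Time passes only in rows, so rows that do not move let the fingers close. It gives the time, the measured TCP pose, the force and the opening at its end, in the units of the state.
- arm.read_state(): the state, without advancing time (a new reading comes with each control period).
- arm.capture(name): name is "scene" or "top" or "wrist"; returns the picture (384x512x3 uint8, red, green, blue); there is no depth.
- arm.camera_info(name): a dict with "fx", "fy", "cx", "cy" (pixels), "dist" ([k1, k2, p1, p2, k3] as OpenCV has them; the pictures are not rectified), "T" (4x4, takes a point from camera to world coordinates). Camera axes: x right, y up, looking along -z (the intrinsics and any distortion apply to the point x, -y, -z); pixel columns grow to the right and rows downward; lengths in m; the calibration is good to about 2 mm. A picture is of the moment at which its call begins: read the wrist's pose just before it. camera_info takes no time and is no camera call; for the wrist camera it gives the pose at the moment of the call.
- arm.finish_job(): hands the job in, once; it reports no verdict.
The state is a dict: "time": time; "joints": joint angles; "qvel": joint speeds; "effort": joint torques, N m; "position": TCP position; "eef_rot": TCP orientation; "force": force on the tool from outside, world axes, zero at the start; "ft_torque": the same for the moment, N m; "finger_gap": opening from 0.0 (shut) to 1.0 (fully open).
Only numpy, scipy, OpenCV 4.12 (cv2) and the standard library are available. Lean on these libraries where they do the work, as an engineer would, in place of code of your own. Each camera call takes 0.05 s, during which the arm holds its last target.

## Working session

There is one attempt and no reset: what is moved stays moved. The work goes in short steps, Python scripts to look and compute and a tool call to move; the robot and the scene stay as the last step left them, time stands still between calls to the robot, and variables do not carry over. Pictures are saved under pics/ and viewed, and the job is handed in when it is done.

Besides the shell and the picture viewer there is one more tool, called in YAML: its name, and indented under it one key for each argument. arm_command: Moves the arm, as the interface text tells. Its arguments: {"type":"object","properties":{"plan":{"type":"array"},"jaw":{"type":"number"},"newtons":{"type":"number"}},"required":["plan"]}

```bash
ls; mkdir -p pics; python3 - <<'E'
from rig import arm
import cv2,numpy as np
s=arm.read_state();print(s)
for n in("scene","top","wrist"):
    i=arm.camera_info(n);print(n,i)
    cv2.imwrite(f"pics/a_{n}.png",cv2.cvtColor(arm.capture(n),cv2.COLOR_RGB2BGR))
E
```

```text
pics
{'time': 0.0, 'joints': array([ 1.57510172e+00,  3.59373858e-01,  1.10702777e-02, -3.41286657e-04,
       -1.22405962e+00, -2.88089108e-01]), 'qvel': array([-0.00075114,  0.00181407, -0.00058321, -0.00133152, -0.00112368,
        0.00070886]), 'effort': array([-2.94898982e-04, -5.82719994e+01,  2.93051541e+01,  6.99695393e+00,
        6.97085430e-03, -1.56166111e-04]), 'position': array([0.18889845, 0.64757221, 0.24463763]), 'eef_rot': array([[-3.14226662e-04, -2.80101348e-01, -9.59970383e-01],
       [-1.56822301e-03, -9.59969112e-01,  2.80101490e-01],
       [-9.99998721e-01,  1.59346300e-03, -1.37613489e-04]]), 'force': array([ 1.15047543,  0.59518827, -0.64512897]), 'ft_torque': array([-0.03935012, -0.01918273,  0.03128344]), 'finger_gap': 0.9986860935936226}
scene {'fx': 423.46548757341395, 'fy': 423.46548757341395, 'cx': 259.4023562318828, 'cy': 199.54289733793686, 'dist': array([0.01605957, 0.        , 0.        , 0.        , 0.        ]), 'T': array([[ 0.72414081,  0.50589485, -0.46871152,  0.094196  ],
       [-0.68954739,  0.54295912, -0.47929092, -0.42837218],
       
[... 380 characters left out ...]
4,  0.01474078, -0.00883194,  0.04011604],
       [-0.00606937,  0.17790225,  0.98402945,  1.14418377],
       [ 0.        ,  0.        ,  0.        ,  1.        ]])}
wrist {'fx': 309.87633688164, 'fy': 309.87633688164, 'cx': 255.30658050710102, 'cy': 197.41964591131062, 'dist': array([-0.08032359,  0.        ,  0.        ,  0.        ,  0.        ]), 'T': array([[-2.80416673e-01,  9.23253343e-01,  2.62620933e-01,
         2.58510171e-01],
       [-9.59878058e-01, -2.69938354e-01, -7.59433900e-02,
         6.26286680e-01],
       [ 7.76473575e-04, -2.73379864e-01,  9.61905841e-01,
         3.84153470e-01],
       [ 0.00000000e+00,  0.00000000e+00,  0.00000000e+00,
         1.00000000e+00]])}
```

View pics/a_scene.png

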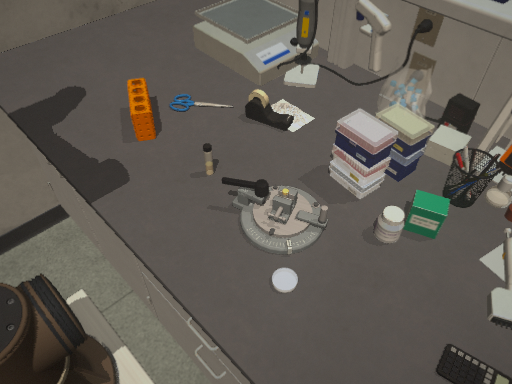

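View pics/a_top.png

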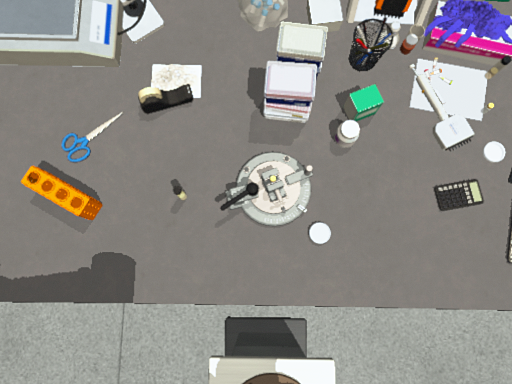

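View pics/a_wrist.png

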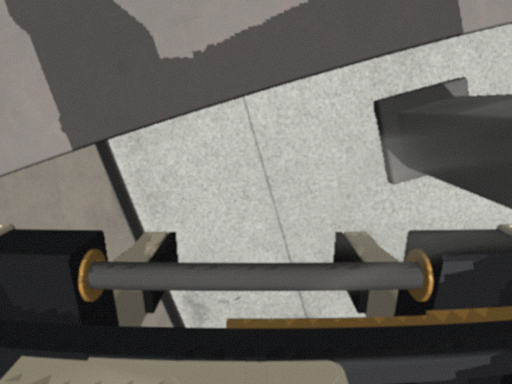

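The vise is at top-image (274,188), with the lever pointing left to (224,206), the post near (308,170), the dish at (319,233), the jar at (348,131) and the vial at (180,190). Next I'll enlarge these views.

```bash
cat > h.py <<'E'
import numpy as np,cv2
from rig import arm
def ray(i,u,v):
    K=np.array([[i["fx"],0,i["cx"]],[0,i["fy"],i["cy"]],[0,0,1.]])
    p=cv2.undistortPoints(np.array([[[u,v]]],float),K,np.array(i["dist"]))[0,0]
    d=i["T"][:3,:3]@np.array([p[0],-p[1],-1.]);return i["T"][:3,3],d
def onz(i,u,v,z):
    o,d=ray(i,u,v);return o+d*(z-o[2])/d[2]
def proj(i,P):
    K=np.array([[i["fx"],0,i["cx"]],[0,i["fy"],i["cy"]],[0,0,1.]])
    c=(np.atleast_2d(P)-i["T"][:3,3])@i["T"][:3,:3]; c=c*[1,-1,-1]
    return cv2.projectPoints(c.reshape(-1,1,3),np.zeros(3),np.zeros(3),K,np.array(i["dist"]))[0].reshape(-1,2)
def crop(im,x,y,w,h,k,name):
    c=cv2.resize(im[y:y+h,x:x+w],None,fx=k,fy=k,interpolation=cv2.INTER_CUBIC);cv2.imwrite(name,c)
E
python3 - <<'E'
import cv2
from h import crop
crop(cv2.imread("pics/a_top.png"),205,140,130,100,6,"pics/b_top.png")
crop(cv2.imread("pics/a_scene.png"),205,165,130,100,6,"pics/b_scene.png")
E
```

```text
(no output)
```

View pics/b_top.png

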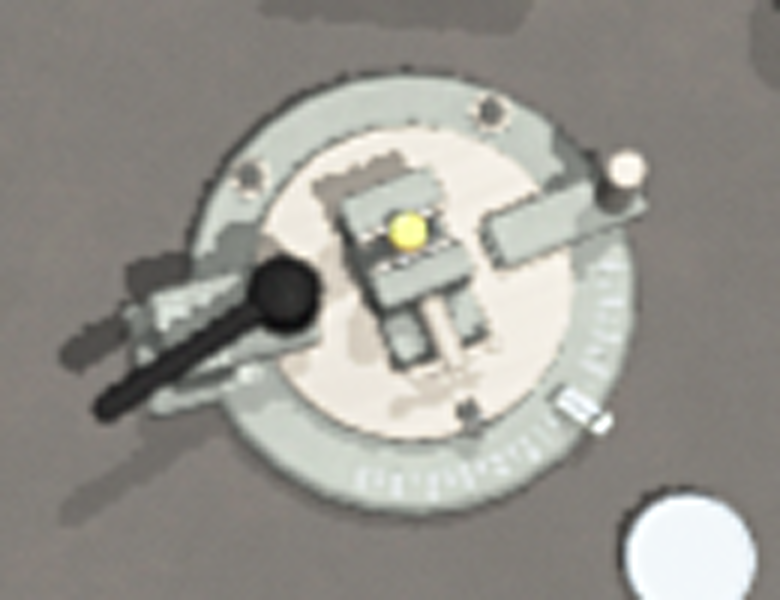

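View pics/b_scene.png

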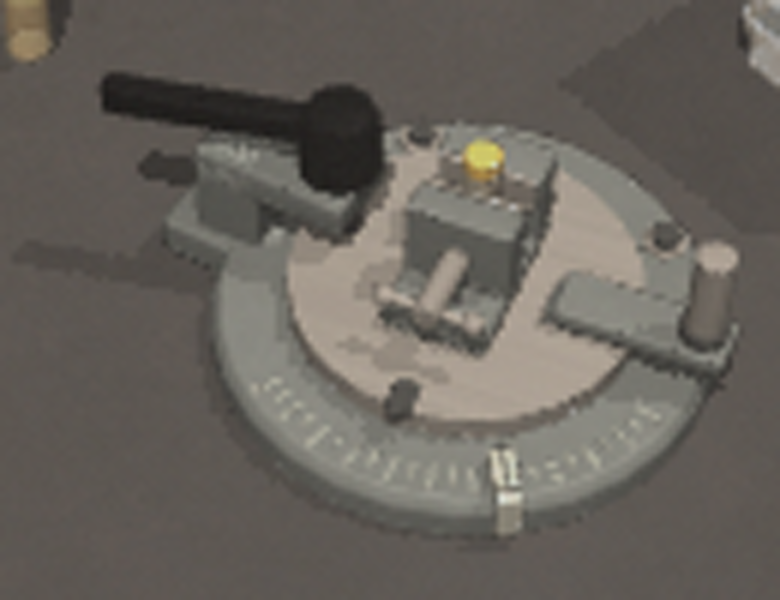

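```bash
python3 - <<'E'
from h import *
t=arm.camera_info("top");s=arm.camera_info("scene")
T=lambda u,v,z:onz(t,205+(u-2.5)/6,140+(v-2.5)/6,z)
S=lambda u,v,z:onz(s,205+(u-2.5)/6,165+(v-2.5)/6,z)
def circ(P,name):
    P=np.array(P);A=np.c_[2*P[:,:2],np.ones(len(P))];x=np.linalg.lstsq(A,(P[:,:2]**2).sum(1),rcond=None)[0]
    print(name,x[:2],"r",np.sqrt(x[2]+x[0]**2+x[1]**2));return x[:2]
circ([T(*p,.033) for p in [(400,125),(500,145),(560,210),(577,300),(545,385),(490,425),(415,438),(330,405)]],"disc top")
circ([T(*p,.020) for p in [(400,72),(330,92),(235,165),(635,280),(625,350),(570,435),(500,490),(410,510),(320,485),(220,390)]],"base top")
circ([S(*p,.033) for p in [(288,265),(300,330),(345,375),(470,422),(560,405),(620,355),(650,260)]],"disc scene")
for n,f,d in(("T",T,dict(hub=(285,295,.1),lev=(105,410,.093),post=(629,168,.09),ptr=(468,428,.034),idxin=(572,400,.031),idxout=(600,425,.025),dish=(690,552,.014))),
 ("S",S,dict(hub=(342,115,.1),lev=(107,82,.093),post=(717,257,.09),ptr=(400,415,.034),idxin=(503,455,.031),idxout=(510,490,.031)))):
    for k,p in d.items(): print(n,k,f(*p).round(4))
print("jar",onz(t,348,128,.076),onz(t,180,188,.05),onz(t,319,233,.014))
E
```

```text
disc top [ 0.59110216 -0.00443036] r 0.0706473912681569
base top [ 0.59040352 -0.00135007] r 0.09866095799122174
disc scene [5.91135555e-01 3.42136884e-04] r 0.07174311315281284
T hub [0.57  0.055 0.1  ]
T lev [0.5215 0.1292 0.093 ]
T post [ 0.629  -0.0897  0.09  ]
T ptr [ 0.5248 -0.0253  0.034 ]
T idxin [ 0.5384 -0.0712  0.031 ]
T idxout [ 0.5284 -0.0841  0.025 ]
T dish [ 0.4739 -0.1248  0.014 ]
S hub [0.5693 0.0513 0.1   ]
S lev [0.5196 0.1312 0.093 ]
S post [ 0.6268 -0.0883  0.09  ]
S ptr [ 0.5218 -0.0313  0.034 ]
S idxin [ 0.5383 -0.0692  0.031 ]
S idxout [ 0.5287 -0.082   0.031 ]
jar [ 0.74041161 -0.19280508  0.076     ] [0.57909178 0.24463579 0.05      ] [ 0.4701356  -0.12317088  0.014     ]
```

arm_command:
  plan:
    - [[0,0.24,-0.21,0],[0,0.24,-0.21,0],[0,0.24,-0.21,0],[0,0.24,-0.21,0],[0,0.24,-0.21,0],[0,0.24,-0.21,0],[0,0.24,-0.21,0],[0,0.24,-0.21,0],[0,0.24,-0.21,0],[0,0.24,-0.21,0],[0,0.24,-0.21,0],[0,0.24,-0.21,0],[0,0.24,-0.21,0],[0,0.24,-0.21,0],[0,0.24,-0.21,0],[0,0.24,-0.21,0],[0,0.24,-0.21,0],[0,0.24,-0.21,0],[0,0,0,0],[0,0,0,0]]
  jaw: -0.3
  newtons: 10

```text
time: 2.15
position: [0.4792, 0.0224, 0.2452]
eef_rot: [[-0.001, -0.283, -0.959], [-0.0, -0.959, 0.283], [-1.0, 0.0, 0.001]]
force: [-0.1, -0.5, -0.3]
finger_gap: 0.65
```

```bash
python3 - <<'E'
from h import *
import json
s=arm.read_state();print(s["time"],s["position"],s["eef_rot"],s["force"],s["joints"])
i=arm.camera_info("wrist");im=cv2.cvtColor(arm.capture("wrist"),cv2.COLOR_RGB2BGR)
np.savez("w1.npz",**i);cv2.imwrite("pics/c_w.png",im)
E
```

```text
2.15 [0.47923709 0.02236852 0.24518692] [[-7.89638062e-04 -2.82517930e-01 -9.59261693e-01]
 [-2.13619586e-04 -9.59261922e-01  2.82518174e-01]
 [-9.99999665e-01  4.28004189e-04  6.97118362e-04]] [-0.11502254 -0.46674192 -0.27532164] [ 4.57794321e-01  3.30211859e-02 -4.03045154e-01 -1.73556330e-04
 -1.13553273e+00  8.26657112e-01]
```

View pics/c_w.png

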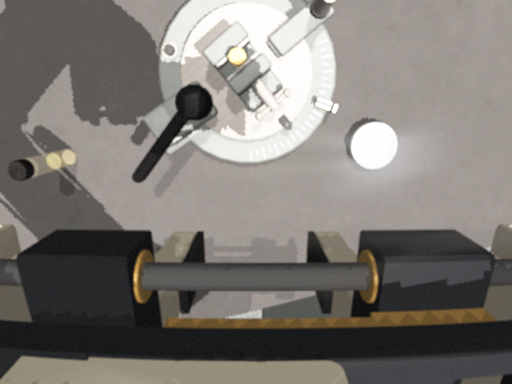

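The wrist view shows the hub at (194,102), lever tip at (138,175), pointer tip near (286,123), index block at (325,104) and post top at (322,8).

```bash
python3 - <<'E'
from h import *
crop(cv2.imread("pics/c_w.png"),125,0,230,190,3.4,"pics/c_z.png")
E
```

```text
(no output)
```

View pics/c_z.png

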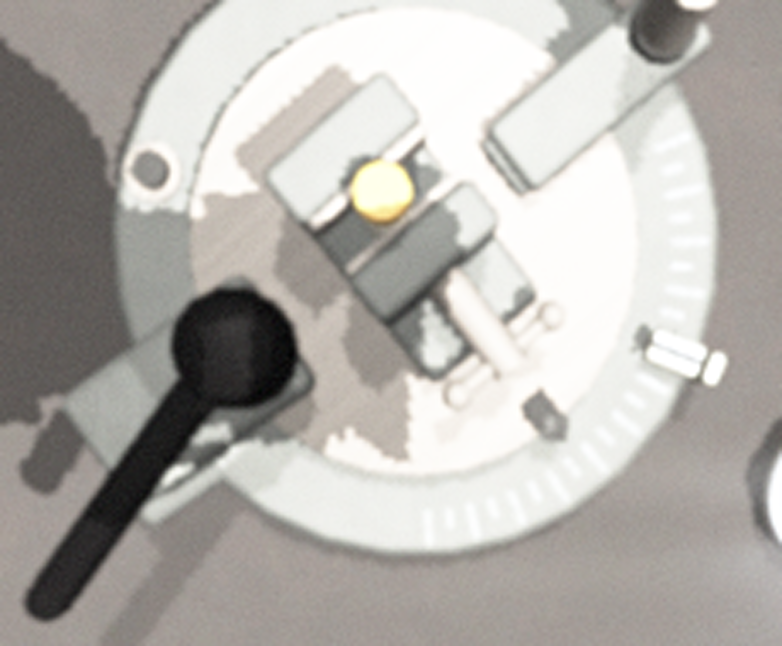

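```bash
python3 - <<'E'
from h import *
i=dict(np.load("w1.npz"));i["dist"]=i["dist"]
W=lambda u,v,z:onz(i,125+(u-1.2)/3.4,(v-1.2)/3.4,z)
def circ(P,name):
    P=np.array(P);A=np.c_[2*P[:,:2],np.ones(len(P))];x=np.linalg.lstsq(A,(P[:,:2]**2).sum(1),rcond=None)[0]
    print(name,x[:2],"r",np.sqrt(x[2]+x[0]**2+x[1]**2));return x[:2]
c=circ([W(*p,.033) for p in [(190,230),(205,170),(260,70),(410,8),(637,230),(620,330),(590,395),(500,460),(420,475),(330,450)]],"disc")
b=circ([W(*p,.020) for p in [(120,210),(150,110),(717,240),(700,330),(650,430),(590,500),(510,540),(420,553),(320,530)]],"base")
for k,p in dict(hub=(235,347,.1),lev=(42,605,.093),post=(694,0,.09),ptr=(556,436,.034),ptrb=(533,398,.034),idxin=(647,346,.031),idxout=(714,368,.031)).items():
    P=W(*p);d=P[:2]-b;print(k,P.round(4),"from base r %.4f ang %.2f"%(np.hypot(*d),np.degrees(np.arctan2(d[1],d[0]))%360))
E
```

```text
disc [ 0.58833698 -0.00146698] r 0.07065185123949785
base [ 0.58722685 -0.00130006] r 0.09771343512942063
hub [0.5711 0.0511 0.1   ] from base r 0.0548 ang 107.08
lev [0.5209 0.129  0.093 ] from base r 0.1462 ang 116.97
post [ 0.6211 -0.0868  0.09  ] from base r 0.0920 ang 291.61
ptr [ 0.5197 -0.0287  0.034 ] from base r 0.0728 ang 202.05
ptrb [ 0.5335 -0.0246  0.034 ] from base r 0.0586 ang 203.48
idxin [ 0.539  -0.0647  0.031 ] from base r 0.0797 ang 232.79
idxout [ 0.5263 -0.0842  0.031 ] from base r 0.1029 ang 233.70
```

arm_command:
  plan:
    - [[0,0,0,0.091],[0,0,0,0.091],[0,0,0,0.091],[0,0,0,0.091],[0,0,0,0.091],[0,-0.193,0.1165,0],[0,-0.193,0.1165,0],[0,-0.193,0.1165,0],[0,-0.193,0.1165,0],[0.25,0,0,0],[0.25,0,0,0],[0.25,0,0,0],[0,0,0,0],[0,0,0,0]]
  jaw: 0.4
  newtons: 10

```text
time: 3.6
position: [0.5268, 0.1214, 0.1561]
eef_rot: [[-0.0, -0.84, -0.543], [-0.001, -0.543, 0.84], [-1.0, 0.001, -0.0]]
force: [0.7, 0.2, 0.1]
finger_gap: 0.301
```

```bash
cat > look.py <<'E'
from h import *
import sys
n=sys.argv[1]
s=arm.read_state();y=s["eef_rot"][:,1];print(s["time"],s["position"].round(4),"yaw",np.degrees(np.arctan2(y[1],y[0]))%360,s["force"].round(2),s["finger_gap"])
i=arm.camera_info("wrist");im=cv2.cvtColor(arm.capture("wrist"),cv2.COLOR_RGB2BGR)
np.savez(n+".npz",**i);cv2.imwrite(f"pics/{n}.png",im)
E
python3 look.py d1
```

```text
3.6 [0.5268 0.1214 0.1561] yaw 212.90026955057206 [0.72 0.17 0.09] 0.3011978610455975
```

View pics/d1.png

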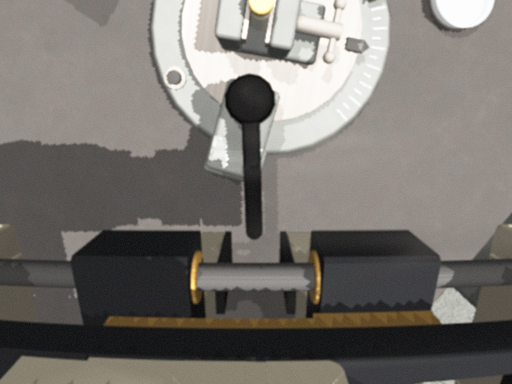

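The lever lies centred between the open fingers, with its tip at (254,235) and the jaws centred near x=258. I'll descend.

arm_command:
  plan:
    - [[0.2,0,0,0],[0.18,0,0,0],[0.18,0,0,0],[0,0,0,0],[0,0,0,0]]
  jaw: 0.4

```text
time: 4.15
position: [0.5278, 0.121, 0.09]
eef_rot: [[0.002, -0.84, -0.542], [0.001, -0.542, 0.84], [-1.0, -0.002, -0.0]]
force: [0.6, -0.1, -0.5]
finger_gap: 0.299
```

```bash
python3 look.py d2
```

```text
4.15 [0.5278 0.121  0.09  ] yaw 212.82558784489004 [ 0.63 -0.06 -0.48] 0.2993893029323806
```

View pics/d2.png

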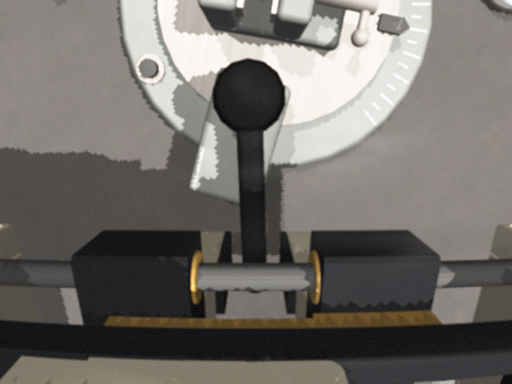

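arm_command:
  plan:
    - [[0,0.03,0,0],[0,0.03,0,0],[0,0.027,0,-0.0255],[0,0.027,0,-0.0255],[0,0.027,0,-0.0255],[0,0.027,0,-0.0255],[0,0.027,0,-0.0255],[0,0.027,0,-0.0255],[0,0.027,0,-0.0255],[0,0.027,0,-0.0255],[0,0,0,0],[0,0,0,0]]

```text
time: 5.4
position: [0.5029, 0.1006, 0.0897]
eef_rot: [[0.004, -0.628, -0.778], [0.002, -0.778, 0.628], [-1.0, -0.004, -0.002]]
force: [3.2, 2.1, 2.9]
finger_gap: 0.302
```

```bash
python3 look.py d3
```

```text
5.4 [0.5029 0.1006 0.0897] yaw 231.12071840120856 [3.24 2.09 2.86] 0.3018835116774163
```

View pics/d3.png

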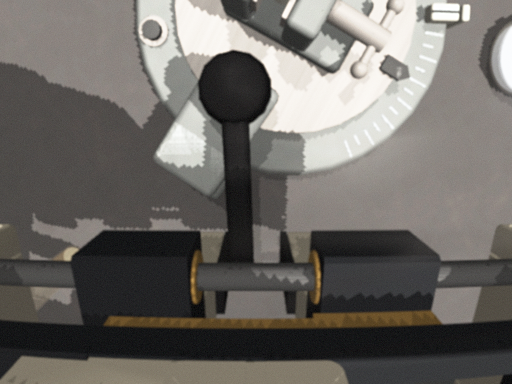

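arm_command:
  plan:
    - [[0,-0.05,0,0],[-0.28,0,0,0],[-0.28,0,0,0],[-0.28,0,0,0],[0,0,0,0.0725],[0,0,0,0.0725],[0,0.036,-0.314,0],[0,0.036,-0.314,0],[0,0.036,-0.314,0],[0,0.036,-0.314,0],[0,0.036,-0.314,0],[0,0.036,-0.314,0],[0,0,0,0],[0,0,0,0]]
  jaw: 0.4

```text
time: 6.85
position: [0.623, -0.0904, 0.1874]
eef_rot: [[-0.004, -0.789, -0.615], [-0.0, -0.615, 0.789], [-1.0, 0.003, 0.003]]
force: [-0.2, -0.2, -1.0]
finger_gap: 0.299
```

arm_command:
  plan:
    - [[0.2,0,0,0],[0.2,0,0,0],[0,0,0,0],[0,0,0,0]]
  jaw: 0

```text
time: 7.25
position: [0.6236, -0.0889, 0.1413]
eef_rot: [[-0.002, -0.786, -0.618], [-0.0, -0.618, 0.786], [-1.0, 0.002, 0.001]]
force: [-0.3, -0.3, 1.1]
finger_gap: 0.498
```

```bash
python3 look.py d4; python3 - <<'E'
from h import *
cv2.imwrite("pics/d4_scene.png",cv2.resize(cv2.cvtColor(arm.capture("scene"),cv2.COLOR_RGB2BGR)[130:300,180:420],None,fx=3,fy=3))
E
```

```text
7.25 [ 0.6236 -0.0889  0.1413] yaw 218.15932717757732 [-0.29 -0.29  1.13] 0.49785415441332304
```

View pics/d4.png

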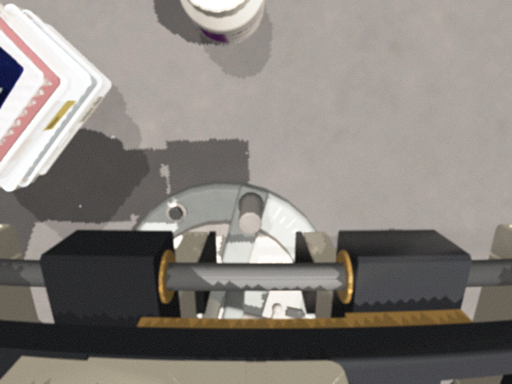

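View pics/d4_scene.png

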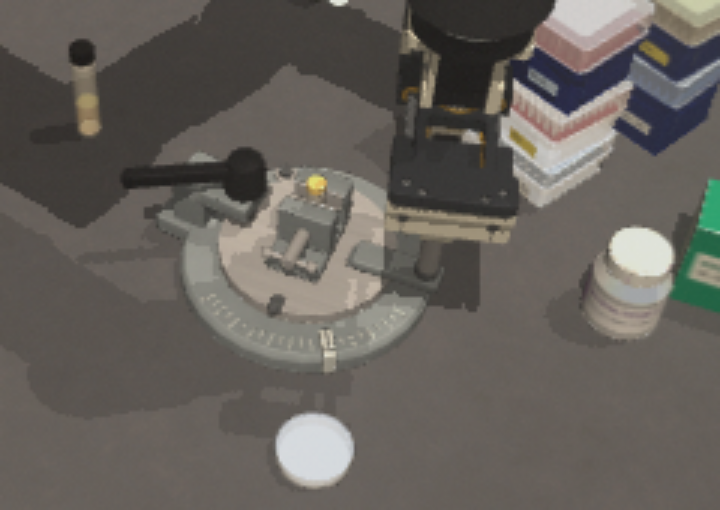

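```bash
python3 - <<'E'
from h import *
i=dict(np.load("d4.npz"));t=arm.camera_info("top")
print("post",onz(i,251,215,.09),"jaw centre proj",proj(i,[[.6236,-.0889,.09]]))
for z in (0,.06,.12): print(z,"box corner wrist",onz(i,110,85,z).round(3),onz(i,5,188,z).round(3),"top cam",onz(t,312,118,z).round(3),onz(t,265,116,z).round(3))
E
```

```text
post [ 0.62923872 -0.09388736  0.09      ] jaw centre proj [[253.10600203 225.64958003]]
0 box corner wrist [ 0.782 -0.087  0.   ] [0.82  0.061 0.   ] top cam [ 0.796 -0.109  0.   ] [0.8   0.024 0.   ]
0.06 box corner wrist [ 0.758 -0.1    0.06 ] [0.787 0.016 0.06 ] top cam [ 0.773 -0.101  0.06 ] [0.777 0.024 0.06 ]
0.12 box corner wrist [ 0.733 -0.113  0.12 ] [ 0.755 -0.028  0.12 ] top cam [ 0.75  -0.093  0.12 ] [0.754 0.025 0.12 ]
```

arm_command:
  plan:
    - [[0.18,0,-0.04,0],[0.18,0,0,0],[0.15,0,0,0],[0,0,0,0],[0,0,0,0]]
  jaw: 0

```text
time: 7.85
position: [0.6278, -0.0932, 0.0812]
eef_rot: [[0.001, -0.787, -0.617], [-0.0, -0.617, 0.787], [-1.0, -0.001, -0.001]]
force: [0.3, -0.3, 0.5]
finger_gap: 0.496
```

arm_command:
  plan:
    - [[0,0,0,0],[0,0,0,0],[0,0,0,0],[0,0,0,0],[0,0,0,0]]
  jaw: 1
  newtons: 12

```text
time: 8.35
position: [0.628, -0.0928, 0.0807]
eef_rot: [[0.002, -0.787, -0.617], [0.001, -0.617, 0.787], [-1.0, -0.002, -0.001]]
force: [0.8, 3.3, 3.9]
finger_gap: 0.176
```

```bash
python3 look.py d5
```

```text
8.35 [ 0.628  -0.0928  0.0807] yaw 218.11766192973374 [0.77 3.29 3.86] 0.17578236971207098
```

View pics/d5.png

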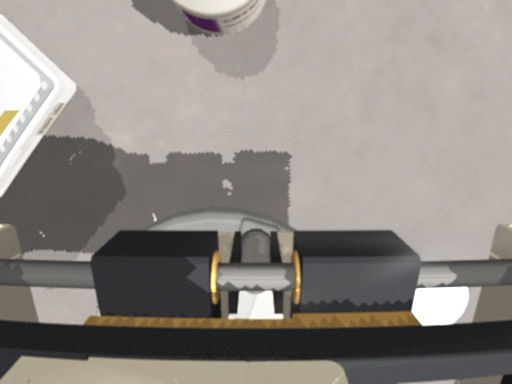

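arm_command:
  plan:
    - [[0,-0.0525,-0.0128,-0.043],[0,-0.0525,-0.0128,-0.043],[0,-0.0525,-0.0128,-0.043],[0,0,0,0]]

```text
time: 8.8
position: [0.6447, -0.0839, 0.0806]
eef_rot: [[0.0, -0.645, -0.765], [-0.0, -0.765, 0.645], [-1.0, 0.0, -0.0]]
force: [-0.3, 2.3, 5.1]
finger_gap: 0.178
```

```bash
python3 look.py d6; python3 - <<'E'
from h import *
cv2.imwrite("pics/d6_scene.png",cv2.resize(cv2.cvtColor(arm.capture("scene"),cv2.COLOR_RGB2BGR)[165:265,205:335],None,fx=6,fy=6,interpolation=cv2.INTER_CUBIC))
E
```

```text
8.8 [ 0.6447 -0.0839  0.0806] yaw 229.8656856120572 [-0.28  2.35  5.11] 0.17772338740552057
```

View pics/d6_scene.png

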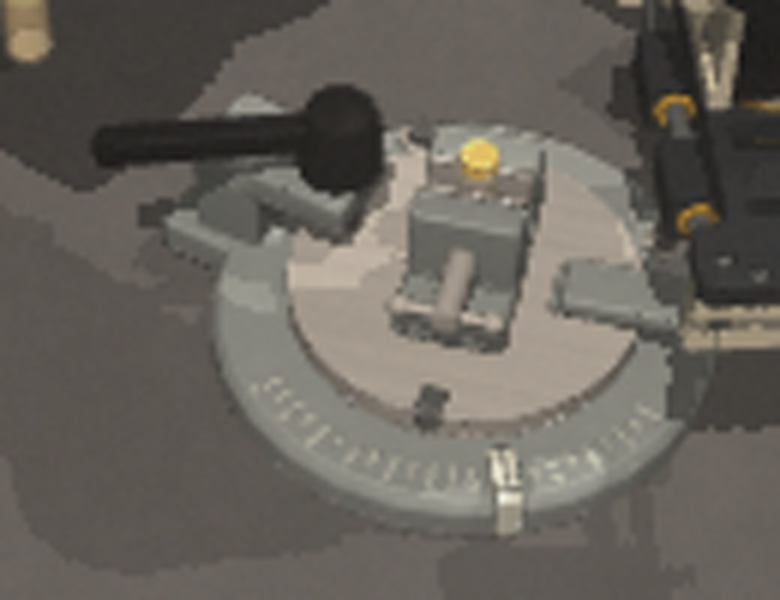

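arm_command:
  plan:
    - [[0,-0.0525,-0.0128,-0.043],[0,-0.0525,-0.0128,-0.043],[0,-0.0525,-0.0128,-0.043],[0,-0.0525,-0.0128,-0.043],[0,0,0,0],[0,0,0,0]]

```text
time: 9.5
position: [0.6642, -0.067, 0.0806]
eef_rot: [[0.001, -0.42, -0.908], [-0.0, -0.908, 0.42], [-1.0, -0.0, -0.001]]
force: [1.4, 0.7, 4.3]
finger_gap: 0.18
```

```bash
cat > sc.py <<'E'
from h import *
import sys
n=sys.argv[1]
s=arm.read_state();print(s["time"],s["position"].round(4),s["force"].round(2))
cv2.imwrite(f"pics/{n}_s.png",cv2.resize(cv2.cvtColor(arm.capture("scene"),cv2.COLOR_RGB2BGR)[215:265,255:335],None,fx=9,fy=9,interpolation=cv2.INTER_CUBIC))
cv2.imwrite(f"pics/{n}_t.png",cv2.resize(cv2.cvtColor(arm.capture("top"),cv2.COLOR_RGB2BGR)[180:230,250:330],None,fx=9,fy=9,interpolation=cv2.INTER_CUBIC))
E
python3 sc.py d7
```

```text
9.5 [ 0.6642 -0.067   0.0806] [1.42 0.69 4.31]
```

View pics/d7_s.png

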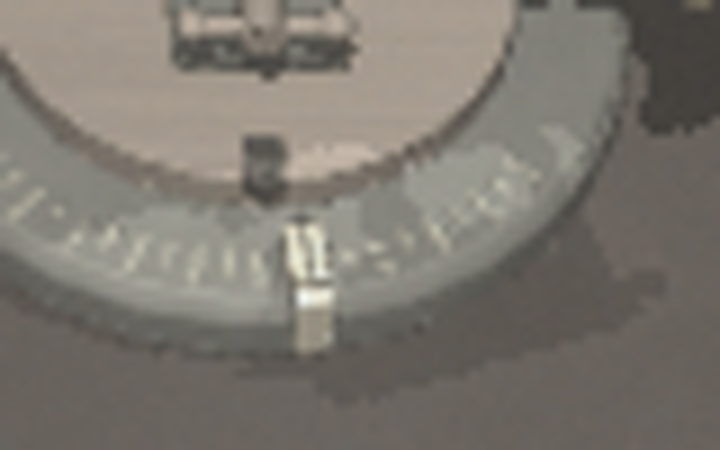

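View pics/d7_t.png

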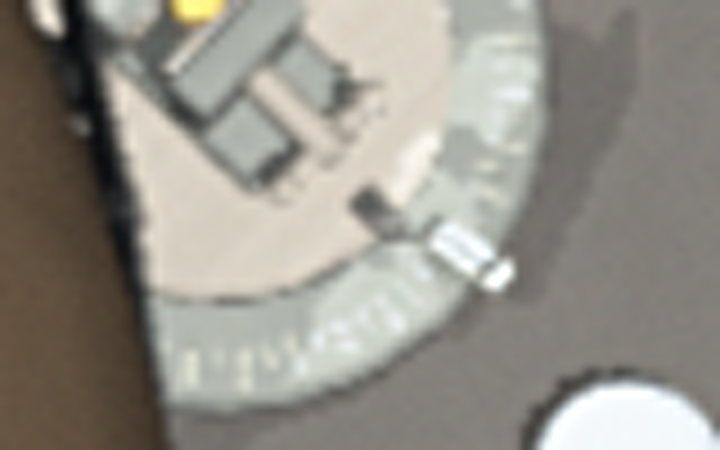

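```bash
python3 - <<'E'
from h import *
t=arm.camera_info("top");s=arm.camera_info("scene")
T=lambda u,v,z:onz(t,250+(u-4)/9,180+(v-4)/9,z)
S=lambda u,v,z:onz(s,255+(u-4)/9,215+(v-4)/9,z)
for nm,f,A,d in (("T",T,(.591,-.003),dict(tip=(403,231,.034),pb=(368,202,.034),ii=(436,238,.031),io=(487,265,.031))),("S",S,(.591,0),dict(tip=(266,198,.034),pb=(266,150,.040),ii=(304,228,.031),io=(312,280,.031)))):
    for k,p in d.items():
        P=f(*p);q=P[:2]-A;print(nm,k,P.round(4),"r %.4f ang %.2f"%(np.hypot(*q),np.degrees(np.arctan2(q[1],q[0]))%360))
E
```

```text
T tip [ 0.5405 -0.0562  0.034 ] r 0.0734 ang 226.48
T pb [ 0.5489 -0.046   0.034 ] r 0.0601 ang 225.60
T ii [ 0.539  -0.0661  0.031 ] r 0.0818 ang 230.54
T io [ 0.5312 -0.0811  0.031 ] r 0.0983 ang 232.56
S tip [ 0.5373 -0.0566  0.034 ] r 0.0780 ang 226.50
S pb [ 0.5445 -0.0491  0.04  ] r 0.0676 ang 226.58
S ii [ 0.5393 -0.0681  0.031 ] r 0.0855 ang 232.76
S io [ 0.5292 -0.0804  0.031 ] r 0.1014 ang 232.47
```

arm_command:
  plan:
    - [[0,-0.0394,-0.0096,-0.0322],[0,-0.0394,-0.0096,-0.0322],[0,0,0,0],[0,0,0,0],[0,0,0,0]]

```text
time: 10.1
position: [0.6702, -0.0595, 0.0806]
eef_rot: [[0.002, -0.326, -0.945], [-0.0, -0.945, 0.326], [-1.0, -0.0, -0.002]]
force: [3.6, -2.1, 6.1]
finger_gap: 0.183
```

```bash
python3 sc.py d8
```

```text
10.1 [ 0.6702 -0.0595  0.0806] [ 3.64 -2.11  6.09]
```

View pics/d8_s.png

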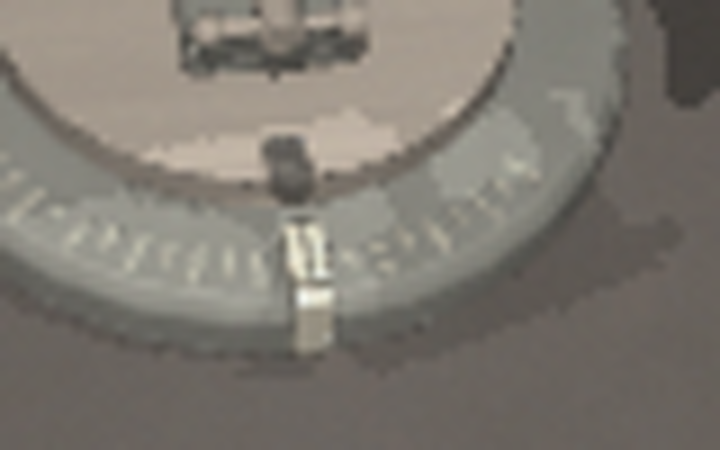

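View pics/d8_t.png

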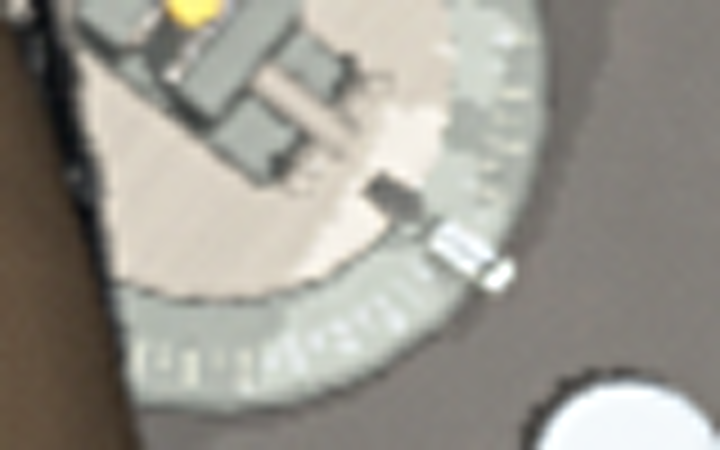

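arm_command:
  plan:
    - [[0,0,0,0],[0,0,0,0],[0,0,0,0],[-0.3,0,0,0],[-0.3,0,0,0],[-0.3,0,0,0],[0,0,0,0.08],[0,0,0,0.08],[0,0,0,0.08],[0,-0.027,0.3175,0],[0,-0.027,0.3175,0],[0,-0.027,0.3175,0],[0,-0.027,0.3175,0],[0,-0.027,0.3175,0],[0,-0.027,0.3175,0],[0,0,0,0],[0,0,0,0]]
  jaw: 0

```text
time: 11.9
position: [0.5079, 0.1051, 0.1881]
eef_rot: [[-0.0, -0.649, -0.761], [0.0, -0.761, 0.649], [-1.0, -0.0, 0.0]]
force: [-0.0, 0.2, -0.5]
finger_gap: 0.5
```

```bash
python3 look.py e1; python3 - <<'E'
from h import *
cv2.imwrite("pics/e1_t.png",cv2.resize(cv2.cvtColor(arm.capture("top"),cv2.COLOR_RGB2BGR)[140:230,240:335],None,fx=6.5,fy=6.5,interpolation=cv2.INTER_CUBIC))
E
```

```text
11.9 [0.5079 0.1051 0.1881] yaw 229.50882911779198 [-0.01  0.16 -0.5 ] 0.5003239320337792
```

View pics/e1.png

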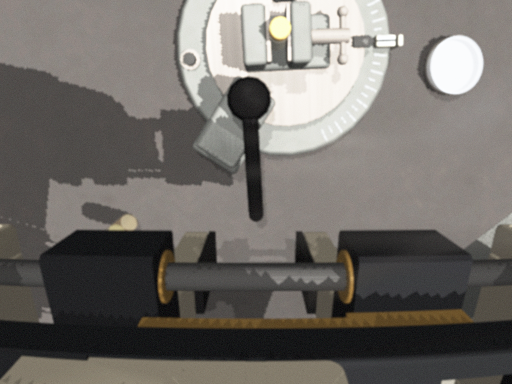

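View pics/e1_t.png

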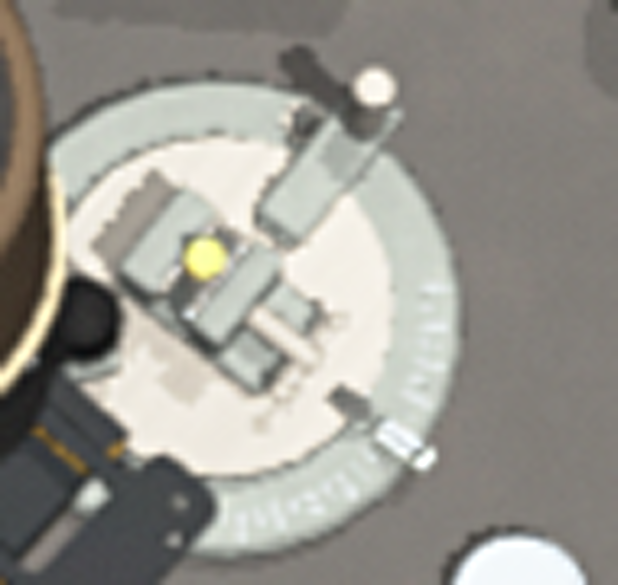

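```bash
python3 - <<'E'
from h import *
crop(cv2.imread("pics/e1.png"),325,10,90,65,8,"pics/e1_z.png")
i=dict(np.load("e1.npz"));h=onz(i,249,99,.1);l=onz(i,256,215,.093);d=l-h
print(h,l,np.degrees(np.arctan2(d[1],d[0])),np.hypot(d[0],d[1]))
E
```

```text
[0.57137969 0.05507681 0.1       ] [0.50061155 0.10896685 0.093     ] 142.7106745525048 0.08895091368429305
```

View pics/e1_z.png

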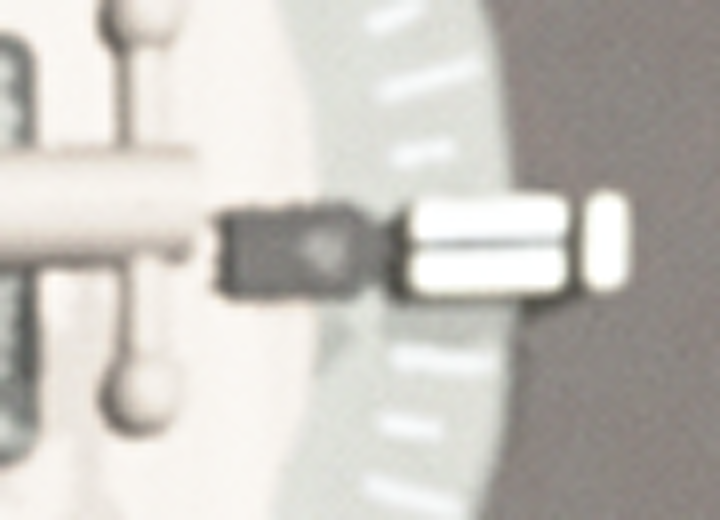

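The pointer lies within about 1 mm of the index line: pointer centre y≈252 and line y≈243 in the 8x crop. Next I'll straddle the lever again.

arm_command:
  plan:
    - [[0.27,0,0,0],[0.27,0,0,0],[0.26,0,0,0],[0,0,0,0],[0,0,0,0]]
  jaw: 0.2

```text
time: 12.5
position: [0.509, 0.1037, 0.0919]
eef_rot: [[-0.001, -0.652, -0.758], [-0.001, -0.758, 0.652], [-1.0, 0.002, 0.0]]
force: [0.2, 0.7, 0.8]
finger_gap: 0.4
```

arm_command:
  plan:
    - [[0,0,0,0],[0,0,0,0],[0,0,0,0]]
  jaw: 0.4

```text
time: 12.8
position: [0.5092, 0.1048, 0.0932]
eef_rot: [[0.002, -0.651, -0.759], [0.001, -0.759, 0.651], [-1.0, -0.002, -0.001]]
force: [-1.1, 0.7, 0.2]
finger_gap: 0.299
```

```bash
python3 look.py e2
```

```text
12.8 [0.5092 0.1048 0.0932] yaw 229.38676656831248 [-1.11  0.72  0.18] 0.29921785647740173
```

View pics/e2.png

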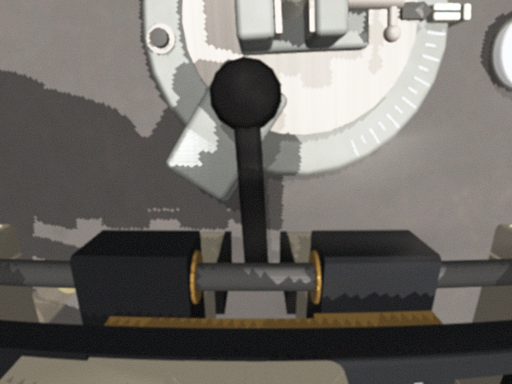

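arm_command:
  plan:
    - [[0,-0.03,0,0],[0,-0.03,0,0],[0,-0.027,0,0.0255],[0,-0.027,0,0.0255],[0,-0.027,0,0.0255],[0,-0.027,0,0.0255],[0,-0.027,0,0.0255]]

```text
time: 13.55
position: [0.5241, 0.1207, 0.0917]
eef_rot: [[-0.002, -0.79, -0.613], [-0.002, -0.613, 0.79], [-1.0, 0.003, -0.0]]
force: [-1.5, -3.9, 1.0]
finger_gap: 0.301
```

```bash
cat > f.py <<'E'
from h import *
s=arm.read_state();R=s["eef_rot"];p=s["position"]
q=p[:2]-[.5705,.0525]
print("t",s["time"],"p",p.round(4),"r %.4f tcpang %.2f"%(np.hypot(*q),np.degrees(np.arctan2(q[1],q[0]))),"yaw-90 %.2f"%(np.degrees(np.arctan2(R[1,1],R[0,1]))%360-90),"F tool",(R.T@s["force"]).round(2))
E
python3 f.py
```

```text
t 13.55 p [0.5241 0.1207 0.0917] r 0.0825 tcpang 124.23 yaw-90 127.82 F tool [-0.95  3.56 -2.17]
```

arm_command:
  plan:
    - [[0,-0.02,0,0.018],[0,-0.02,0,0.018],[0,-0.02,0,0.018],[0,-0.02,0,0.018]]

```text
time: 13.95
position: [0.5323, 0.1267, 0.0917]
eef_rot: [[-0.001, -0.854, -0.52], [-0.0, -0.52, 0.854], [-1.0, 0.001, 0.0]]
force: [-1.7, -3.7, -0.1]
finger_gap: 0.295
```

```bash
python3 f.py
```

```text
t 13.95 p [0.5323 0.1267 0.0917] r 0.0835 tcpang 117.22 yaw-90 121.31 F tool [ 0.1   3.35 -2.23]
```

arm_command:
  plan:
    - [[0,-0.018,0,0.017],[0,-0.018,0,0.017]]

```text
time: 14.15
position: [0.5361, 0.1291, 0.0918]
eef_rot: [[-0.0, -0.881, -0.473], [-0.0, -0.473, 0.881], [-1.0, 0.001, 0.0]]
force: [-1.6, -3.6, -0.8]
finger_gap: 0.301
```

```bash
python3 f.py
```

```text
t 14.15 p [0.5361 0.1291 0.0918] r 0.0839 tcpang 114.17 yaw-90 118.24 F tool [ 0.82  3.12 -2.38]
```

arm_command:
  plan:
    - [[0,-0.018,-0.006,0.017],[0,-0.018,-0.006,0.017]]

```text
time: 14.35
position: [0.5403, 0.1303, 0.0917]
eef_rot: [[-0.001, -0.905, -0.425], [0.001, -0.425, 0.905], [-1.0, 0.001, 0.001]]
force: [-5.4, 1.1, 0.5]
finger_gap: 0.302
```

```bash
python3 f.py
```

```text
t 14.35 p [0.5403 0.1303 0.0917] r 0.0835 tcpang 111.22 yaw-90 115.16 F tool [-0.52  4.38  3.28]
```

arm_command:
  plan:
    - [[0,-0.017,0,0.016]]

```text
time: 14.45
position: [0.542, 0.131, 0.0917]
eef_rot: [[-0.001, -0.915, -0.402], [0.0, -0.402, 0.915], [-1.0, 0.001, 0.001]]
force: [-6.0, -1.0, 1.3]
finger_gap: 0.3
```

```bash
python3 f.py
```

```text
t 14.45 p [0.542  0.131  0.0917] r 0.0836 tcpang 109.97 yaw-90 113.73 F tool [-1.27  5.93  1.51]
```

arm_command:
  plan:
    - [[0,-0.014,0,0.013]]

```text
time: 14.55
position: [0.5433, 0.1316, 0.0917]
eef_rot: [[-0.002, -0.923, -0.384], [-0.0, -0.384, 0.923], [-1.0, 0.002, 0.001]]
force: [-7.4, -1.0, 0.9]
finger_gap: 0.297
```

```bash
python3 f.py
```

```text
t 14.55 p [0.5433 0.1316 0.0917] r 0.0837 tcpang 109.00 yaw-90 112.57 F tool [-0.93  7.18  1.91]
```

arm_command:
  plan:
    - [[0,-0.01,0,0.009]]

```text
time: 14.65
position: [0.5443, 0.1319, 0.0916]
eef_rot: [[-0.002, -0.929, -0.371], [-0.0, -0.371, 0.929], [-1.0, 0.002, 0.001]]
force: [-6.7, -0.1, 1.9]
finger_gap: 0.296
```

```bash
python3 f.py
```

```text
t 14.65 p [0.5443 0.1319 0.0916] r 0.0837 tcpang 108.28 yaw-90 111.77 F tool [-1.88  6.23  2.34]
```

arm_command:
  plan:
    - [[0,-0.012,0,0.011]]

```text
time: 14.75
position: [0.5454, 0.1324, 0.0917]
eef_rot: [[-0.002, -0.935, -0.355], [-0.0, -0.355, 0.935], [-1.0, 0.002, 0.0]]
force: [-6.6, -0.9, 1.7]
finger_gap: 0.302
```

```bash
python3 f.py
```

```text
t 14.75 p [0.5454 0.1324 0.0917] r 0.0837 tcpang 107.45 yaw-90 110.79 F tool [-1.64  6.52  1.47]
```

arm_command:
  plan:
    - [[0,-0.014,0,0.013]]

```text
time: 14.85
position: [0.5468, 0.1328, 0.0916]
eef_rot: [[-0.003, -0.942, -0.336], [-0.001, -0.336, 0.942], [-1.0, 0.003, 0.0]]
force: [-8.2, -1.1, 2.7]
finger_gap: 0.299
```

```bash
python3 f.py
```

```text
t 14.85 p [0.5468 0.1328 0.0916] r 0.0838 tcpang 106.45 yaw-90 109.61 F tool [-2.63  8.07  1.74]
```

arm_command:
  plan:
    - [[0,0,0,0],[0,0,0,0]]

```text
time: 15.05
position: [0.5469, 0.1329, 0.0917]
eef_rot: [[-0.002, -0.942, -0.336], [-0.0, -0.336, 0.942], [-1.0, 0.002, 0.0]]
force: [-7.1, -0.6, 2.4]
finger_gap: 0.306
```

```bash
python3 f.py
```

```text
t 15.05 p [0.5469 0.1329 0.0917] r 0.0838 tcpang 106.32 yaw-90 109.65 F tool [-2.37  6.87  1.81]
```

arm_command:
  plan:
    - [[0,0.04,0,0],[0,0.02,0,0],[0,0,0,0],[-0.2,0,0,0],[-0.3,0,0,0],[-0.3,0,0,0],[-0.2,0,0,0],[0,0,0.2,0],[0,0,0.2,0],[0,0,0,0],[0,0,0,0]]
  jaw: 0

```text
time: 16.15
position: [0.5253, 0.1763, 0.2122]
eef_rot: [[0.001, -0.941, -0.339], [0.0, -0.339, 0.941], [-1.0, -0.001, 0.0]]
force: [-0.0, 0.2, 0.5]
finger_gap: 0.497
```

```bash
python3 look.py g1; python3 sc.py g1; python3 - <<'E'
from h import *
cv2.imwrite("pics/g1_sc.png",cv2.cvtColor(arm.capture("scene"),cv2.COLOR_RGB2BGR))
E
```

```text
16.15 [0.5253 0.1763 0.2122] yaw 199.7960895817606 [-0.03  0.22  0.55] 0.497385865621669
16.2 [0.5253 0.1759 0.2121] [-0.04 -0.4  -0.27]
```

View pics/g1.png

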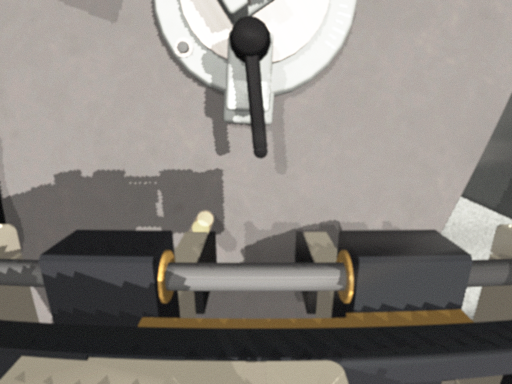

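View pics/g1_t.png

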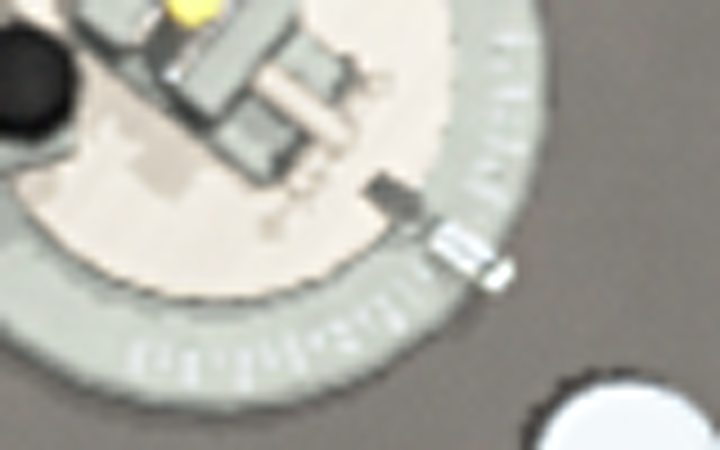

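View pics/g1_sc.png

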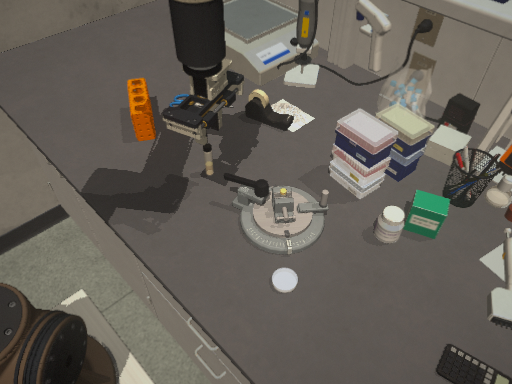

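```bash
python3 - <<'E'
from h import *
i=dict(np.load("g1.npz"));h=onz(i,250,38,.1);l=onz(i,261,152,.093);d=l-h
print(h,l,np.degrees(np.arctan2(d[1],d[0])),np.hypot(d[0],d[1]))
E
```

```text
[0.57084937 0.05780535 0.1       ] [0.53317378 0.13679926 0.093     ] 115.49847803750933 0.08751849770010765
```

I'll re-check the clamp by touching the lever again, because the image angle hints at a slight spring-back.

arm_command:
  plan:
    - [[0,0,-0.2,0],[0,0,-0.2,0],[0,0,0,0],[0.3,0,0,0],[0.3,0,0,0],[0.3,0,0,0],[0.1,0,0,0],[0,0,0,0],[0,0,0,0]]
  jaw: 0

```text
time: 17.25
position: [0.5423, 0.1309, 0.0932]
eef_rot: [[0.001, -0.941, -0.338], [0.0, -0.338, 0.941], [-1.0, -0.001, -0.0]]
force: [0.6, 0.5, 1.1]
finger_gap: 0.5
```

arm_command:
  plan:
    - [[0,0,0,0],[0,0,0,0],[0,0,0,0]]
  jaw: 0.4

```text
time: 17.55
position: [0.5418, 0.1309, 0.0931]
eef_rot: [[0.002, -0.941, -0.338], [0.001, -0.338, 0.941], [-1.0, -0.002, 0.0]]
force: [0.2, -0.4, 0.4]
finger_gap: 0.32
```

```bash
python3 f.py; python3 look.py g2
```

```text
t 17.55 p [0.5418 0.1309 0.0931] r 0.0835 tcpang 110.10 yaw-90 109.73 F tool [-0.38 -0.1  -0.44]
17.55 [0.5418 0.1309 0.0931] yaw 199.73262290754494 [ 0.24 -0.38  0.38] 0.31982321227072896
```

View pics/g2.png

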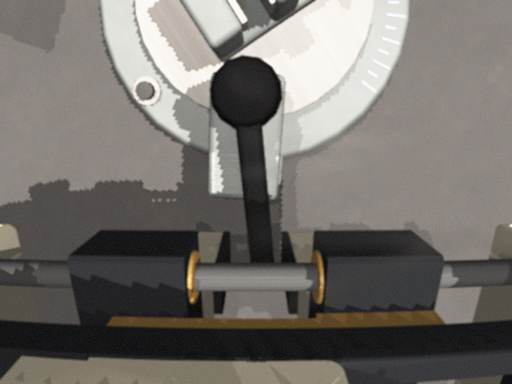

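arm_command:
  plan:
    - [[0,-0.015,0,0],[0,-0.008,0,0]]

```text
time: 17.8
position: [0.5442, 0.1316, 0.0922]
eef_rot: [[0.0, -0.941, -0.338], [0.0, -0.338, 0.941], [-1.0, -0.0, 0.0]]
force: [0.3, 0.4, 0.3]
finger_gap: 0.302
```

```bash
python3 f.py
```

```text
t 17.8 p [0.5442 0.1316 0.0922] r 0.0834 tcpang 108.43 yaw-90 109.74 F tool [-0.3  -0.43  0.25]
```

arm_command:
  plan:
    - [[0,-0.008,0,0]]

```text
time: 17.9
position: [0.5449, 0.1319, 0.092]
eef_rot: [[0.0, -0.941, -0.338], [-0.0, -0.338, 0.941], [-1.0, -0.0, -0.0]]
force: [-1.1, -0.0, 0.1]
finger_gap: 0.295
```

```bash
python3 f.py
```

```text
t 17.9 p [0.5449 0.1319 0.092 ] r 0.0834 tcpang 107.84 yaw-90 109.74 F tool [-0.11  1.04  0.37]
```

arm_command:
  plan:
    - [[0,-0.008,0,0]]

```text
time: 18.0
position: [0.5451, 0.1318, 0.0917]
eef_rot: [[-0.002, -0.941, -0.337], [-0.001, -0.337, 0.941], [-1.0, 0.002, -0.0]]
force: [-4.0, -1.1, 3.9]
finger_gap: 0.299
```

```bash
python3 f.py
```

```text
t 18.0 p [0.5451 0.1318 0.0917] r 0.0833 tcpang 107.77 yaw-90 109.72 F tool [-3.87  4.13  0.3 ]
```

arm_command:
  plan:
    - [[0,-0.008,0,0]]

```text
time: 18.1
position: [0.5452, 0.1318, 0.0916]
eef_rot: [[-0.003, -0.941, -0.337], [-0.001, -0.337, 0.941], [-1.0, 0.003, -0.0]]
force: [-6.9, -0.5, 5.2]
finger_gap: 0.301
```

```bash
python3 f.py
```

```text
t 18.1 p [0.5452 0.1318 0.0916] r 0.0832 tcpang 107.68 yaw-90 109.71 F tool [-5.2   6.72  1.84]
```

arm_command:
  plan:
    - [[0,-0.007,0,0.004]]

```text
time: 18.2
position: [0.5456, 0.1319, 0.0915]
eef_rot: [[-0.004, -0.944, -0.331], [-0.002, -0.331, 0.944], [-1.0, 0.004, -0.0]]
force: [-8.2, -0.6, 6.1]
finger_gap: 0.297
```

```bash
python3 f.py
```

```text
t 18.2 p [0.5456 0.1319 0.0915] r 0.0832 tcpang 107.45 yaw-90 109.34 F tool [-6.03  7.93  2.12]
```

The lever only starts to give at about 8 N (0.66 N m), which corresponds to roughly 50 N at the shoe. I'll back off and lift away.

arm_command:
  plan:
    - [[0,0.03,0,0],[0,0.03,0,0],[0,0,0,0],[-0.2,0,0,0],[-0.3,0,0,0],[-0.3,0,0,0],[-0.3,0,0,0],[0,0,0,0],[0,0,0,0],[0,0,0,0]]
  jaw: 0.2

```text
time: 19.2
position: [0.5401, 0.1302, 0.2231]
eef_rot: [[-0.001, -0.943, -0.332], [-0.0, -0.332, 0.943], [-1.0, 0.001, 0.0]]
force: [-0.4, -0.5, -0.4]
finger_gap: 0.4
```

```bash
python3 f.py; python3 sc.py k1;python3 look.py k1
```

```text
t 19.2 p [0.5401 0.1302 0.2231] r 0.0834 tcpang 111.35 yaw-90 109.36 F tool [ 0.38  0.53 -0.39]
19.2 [0.5401 0.1302 0.2231] [-0.37 -0.55 -0.38]
19.3 [0.5401 0.1301 0.2228] yaw 199.36922147230638 [ 0.06 -0.21  0.3 ] 0.3990720048387722
```

View pics/k1_t.png

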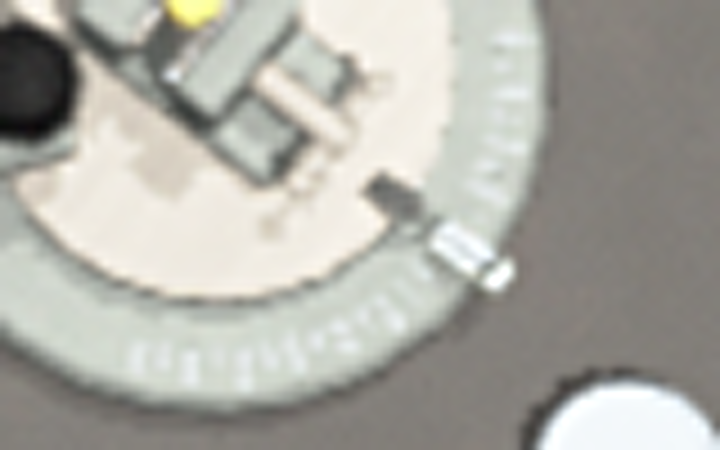

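View pics/k1_s.png

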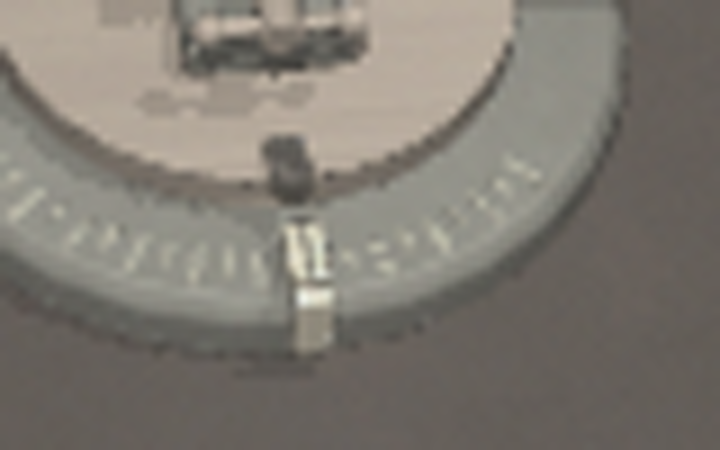

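The pointer tip, at (425,222) in the top crop and (295,198) in the scene crop, still lines up with the index line. The arm is clear of everything, so I'm handing in.

```bash
python3 -c "
from rig import arm
print(arm.finish_job())"
```

```text
the job is handed in; nothing more can be done
None
```

The vise head stands at the index mark, clamped to about 8 N at the lever, and the job was handed in at about 19 s. `finish_job` gives no verdict, so what follows is from my own checks.

- **Slackening and swing:** I turned the lever about 0.3 rad anticlockwise until the clamp was slack. I then pinched the post, swung the head about 31° to the index and let go.
- **Pointer:** A close wrist view taken before tightening showed it about 1 mm from the index line. The last top and scene views show it unmoved since then.
- **Clamp:** I tightened until the lever pushed back with 8.1 N while turning and 6.9 N at rest. One reading on the way dipped from 7.2 N to 6.2 N before rising again, so single readings are uncertain by about 1 N.
- **Spring-back:** The wrist picture suggested the lever had sprung back about 1.5 to 4° after I let go. I touched it again, and it only began to give at about 8 N. I estimate the shoe force at roughly 50 N.
- **Surroundings:** In the scene picture taken just before that last lever check, the jar, dish and vial stood as at the start. At the end the gripper was well above the vise and touching nothing, with force readings near zero.

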